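# Draw the hob lighter out of its slide-top box

### The arm

A 7-joint arm with a two-finger parallel gripper is mounted at the origin on a cart in front of the work surface, level with it; the furniture and walls round the work are solid. World frame = base frame: x ahead of the robot, y to its left, z up, the work surface at z = 0. Lengths are in mm, angles in rad, forces in N, time in s.
With the tool pointing down it reaches from about 425 to 825 mm from the base axis. Payload 3.6 kg.
Tool frame: the origin (TCP) lies at the centre of the arm's flange, where the gripper is bolted on; the fingertips stand 186 mm ahead of it and the grasp point (between the pads) lies 167 mm ahead of it; z points along the fingers, x is the direction in which the jaws open and shut, and the axes are right-handed (so a half turn about z gives the same grasp; the last joint's range is limited). The gripper opens to 93 mm and grips with 3 to 60 N. Pads are 15 mm wide; open, the fingers measure 128 mm over their backs; the gripper's body (75 mm by 188 mm) begins 65 mm behind the grasp point.
Start: joints at [-1.169, 0.615, -0.013, 1.423, 0.008, 1.103, -0.04], TCP at [269.64, 591.414, 404.74] pointing down, gripper open.
Joint ranges: [-3.12, 3.12], [-0.3, 2.06], [-1.34, 1.32], [0.26, 2.42], [-1.36, 4.5], [0.01, 1.98], [-2.84, 2.84]. Speed limits (rad/s): [2.79, 2.79, 3.14, 3.14, 3.14, 3.14, 3.14].

### API

Orientations are given as a unit quaternion [w, x, y, z].
In Python, from cell import sensors, vision, workorder gives the robot as it stands.
- The arm moves only by the tool carry_out, never from a script. Its argument "moves" is a list of rows, each a list of 6 numbers: the shift along the tool's x, y, z normalised to -1 to 1, where 1 is 1 m, then the turn, a rotation vector about the tool's x, y, z normalised to -1 to 1, where 1 is 120 degrees. A call has 1 to 12 rows; each row shifts and turns the commanded pose from where the row before left it, along the tool's axes as they then stand; what a row does not reach is not made up. A row lasts 1/10 s, in which the tool goes at most 50 mm and 8.59 degrees, less where a joint would pass 70% of its speed; a pose out of reach is approached as far as the arm can. A call with a number of a shift or a turn outside -1 to 1 is refused whole. A call with a gripper value outside its range is refused whole. "fingers" is the gripper's target within -1 to 1 (fully open at 1, half-way at 0, shut at -1), set as the call begins (left out, the last holds). The fingers move at their own pace and stop on an object; "grip_force" is the grip in N (left out, the last holds). Time passes only in rows, so rows that do not move let the fingers close. It gives the time, the measured TCP pose, the force and the opening at its end, in the units of the state.
- sensors.observe(): the state, without advancing time (a new reading comes with each control period).
- vision.get_image(name): name is "side" or "top" or "wrist"; returns the picture (480x640x3 uint8, blue, green, red); there is no depth.
- vision.get_calibration(name): a dict with "camera_matrix" (3x3 intrinsics, pixels), "k1" (the pictures are not rectified: a ray, as slopes to the right and down, at radius r is drawn at 1 + k1 r^2 times it, then the intrinsics apply), "position" and "rotation" of the camera in the world. Camera axes: x right, y down, z forward; pixel columns grow to the right and rows downward; lengths in mm; the calibration is good to about 2 mm. A picture is of the moment at which its call begins: read the wrist's pose just before it. get_calibration takes no time and is no camera call; for the wrist camera it gives the pose at the moment of the call.
- workorder.sign_off(): hands the job in, once; it reports no verdict.
The state is a dict: "time": time; "joint_positions": joint angles; "qvel": joint speeds; "tau": joint torques, N m; "ee_pos": TCP position; "tcp_rot": TCP orientation; "force": force on the tool from outside, world axes, zero at the start; "moment": the same for the moment, N m; "opening": finger opening in mm.
Only numpy, scipy, OpenCV 4.12 (cv2) and the standard library are available. Lean on these libraries where they do the work, as an engineer would, in place of code of your own. Each camera call takes 0.05 s, during which the arm holds its last target. There are 200 camera calls.

### The job

Slide the clear shutter of the wooden box all the way into its slot under the long deck, then take the blue hob lighter out through the opening; it is longer than the opening, so draw it out at a slant, butt end first. Finish while holding the lighter still in the gripper, all of it at least 10 cm above the top of the box, with the shutter left open and the loose tomato, garlic bulb and steel cup near the box not disturbed.

Things in the scene. Friction and masses are not known exactly. Their poses are not given: they have to be found in the camera images.
- box: Fixed wooden box, 310 (x) x 147 (y) x 64 mm high; origin: centre of underside. Walls 6 mm, floor top at z = 6 mm. Decks 4 mm thick, top at z = 64: long deck x -155 to -17, short deck x 131 to 155 mm; opening between them, 135 mm wide. The lighter lies on the floor along x, tip toward -x, butt under the short deck: move it 15 to 30 mm toward -x before raising the butt.
- shutter (a joint): Clear sheet 152 x 128 x 5 mm, underside at z = 54 mm in the box frame, sliding under the long deck. 0 = closed; grows toward the box's -x; stop at 0.125 m = fully open. May start up to 25 mm open. Friction 1.5 N, stays where left. Fully open, its trailing edge is at box x = 5 mm: the clear opening is then x = 5 to 131 mm.
- handle (a point): Point on the shutter's red upright grip, a rib 12 mm thick (box x), 40 mm long (box y), from z = 59 to 89 mm in the box frame; this point is at its centre in x and y, at z = 80 mm. It moves with the shutter.
- opening (a point): Middle of the clear opening when the shutter is fully open, level with the top face of the decks (box frame x = 68, y = 0, z = 64 mm). Fixed to the box.
- lighter: Blue hob lighter with metal barrel, lying flat, 22 x 212 x 20 mm, 60 g. Origin: mid-length on its underside; y toward the barrel tip; z up. Blue body y = -106 (butt) to -1 mm, 22 mm wide (x), 16 mm high; red slide 4 mm high on top at y = -73 to -55; barrel 9 mm thick from there to y = 106, axis 8 mm up. Grip it across x at y about -45 mm.
- lighter_tip (a point): End of the lighter's barrel, on its long axis (lighter frame y = 106, z = 8 mm).
- lighter_butt (a point): Butt end of the lighter's blue body, on its long axis (lighter frame y = -106, z = 8 mm).
- tomato: Red tomato, 68 mm wide, 71 mm high, loose bystander in front of the hob. Origin: centre of its underside.
- garlic: Garlic bulb, 60 mm wide, 58 mm high, loose bystander in front of the hob. Origin: centre of its underside.
- steel_cup: Tapered steel cup, 74 mm wide, 99 mm high, loose bystander in front of the hob. Origin: centre of its underside.

How it is judged (in metres and radians):
On the way, in this order (a step that is already met when the one before it is completed fails the run):
1. the shutter is slid fully open (value of joint shutter above 0.117 m), for 0.2 s.
2. the lighter slants through the opening: its butt above the decks, its tip still below them (z of lighter_butt in the frame of box above 0.08 m and z of lighter_tip in the frame of box below 0.054 m), for 0.1 s.
At the end, for the whole second after the job is handed in: The gripper holds the lighter (over 1 N) still (under 30 mm/s and 0.3 rad/s), both of its ends more than 150 mm above the worktop (86 mm above the box's top) and not touching the box; the shutter is still open (over 112 of 125 mm); tomato, garlic and steel cup within 30 mm of where they stood (height (world z) of each of lighter_tip, lighter_butt above 0.15 m and contact force between the fingers and lighter above 1 N and contact force between box and lighter below 0.05 N and linear speed of lighter below 0.03 m/s and angular speed of lighter below 0.3 rad/s and value of joint shutter above 0.112 m and distance of each of tomato, garlic, steel_cup from where it was at the start of the episode below 0.03 m); the arm keeps its last pose, push and grip.
It fails at once if a bystander is knocked away (distance of any of tomato, garlic, steel_cup from where it was at the start of the episode above 0.04 m).
It also fails if it takes over 51 s, if anything falls off the work surface, if the arm or the gripper's body presses on something with over 40 N, if the wrist force passes 120 N, or if a joint passes its speed limit or range.

## Working session

There is one attempt and no reset: what is moved stays moved. The work goes in short steps, Python scripts to look and compute and a tool call to move; the robot and the scene stay as the last step left them, time stands still between calls to the robot, and variables do not carry over. Pictures are saved under pics/ and viewed, about 8 in all and at most 12, crops included, and the job is handed in when it is done.

Besides the shell and the picture viewer there is one more tool, called after "Emit:" by a JSON object that holds its "method" and its "body", one argument or row to a line. carry_out: Moves the arm, as the interface text tells. Scaled input: -1 to 1 covers 1 m each way for a shift and 120 degrees each way for a turn. Its arguments: {"type":"object","properties":{"moves":{"type":"array","items":{"type":"array","items":{"type":"number"}}},"fingers":{"type":"number"},"grip_force":{"type":"number"}},"required":["moves"]}

```bash
mkdir -p pics; ls; python3 - <<'E'
from cell import sensors, vision
import cv2,numpy as np
s=sensors.observe(); print(s)
for n in("top","side"):
    c=vision.get_calibration(n);print(n,c)
    cv2.imwrite(f"pics/{n}0.png",vision.get_image(n))
E
```

```text
pics
{'time': 0.0, 'joint_positions': array([-1.16949466,  0.61590285, -0.01262059,  1.42488717,  0.00810755,
        1.10338225, -0.04042108]), 'qvel': array([-1.05377588e-03,  6.66757627e-05,  1.43489028e-03,  2.12997440e-04,
       -9.68054705e-05, -2.41425538e-04, -5.53271306e-05]), 'tau': array([ 5.55270799e-04, -4.58948994e+01,  2.09250483e-01, -1.65738916e+01,
       -6.09919941e-02,  2.02273275e-02,  2.20465295e-04]), 'ee_pos': array([269.520826  , 591.1429918 , 403.59507176]), 'tcp_rot': array([ 7.00864709e-04,  8.41077230e-01,  5.40913574e-01, -1.05269378e-03]), 'force': array([0.34308358, 0.40425118, 0.77018399]), 'moment': array([-0.01406986, -0.04143836,  0.03377533]), 'opening': 92.95578213895719}
top {'camera_matrix': array([[439.25427173,   0.        , 325.82947695],
       [  0.        , 439.25427173, 236.19267801],
       [  0.        ,   0.        ,   1.        ]]), 'k1': -0.05139082010109775, 'position': array([ 404.77413677,  202.00089167, 1066.1822906 ]), 'rotation': array([ 0.03619374, -0.70037926,  0.71258442, -0.01955362])}
side {'camera_matrix': array([[472.25314413,   0.        , 318.47367044],
       [  0.        , 472.25314413, 237.23584239],
       [  0.        ,   0.        ,   1.        ]]), 'k1': 0.010115850622907369, 'position': array([ 105.14694506, 1226.60878388,  535.43400325]), 'rotation': array([ 0.09753368, -0.14591821,  0.82181201, -0.54205173])}
```

View pics/top0.png

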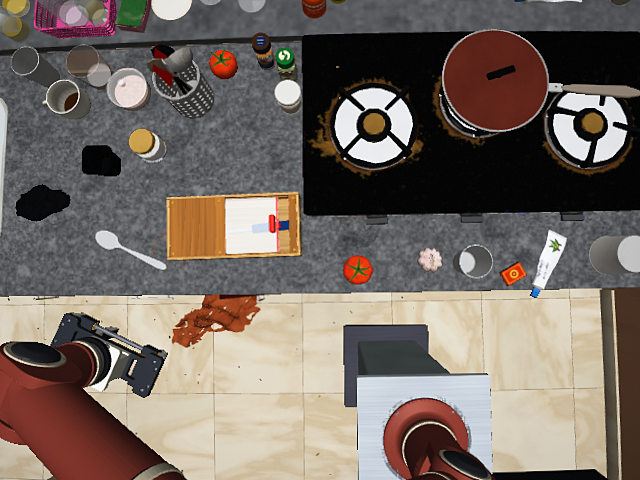

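View pics/side0.png

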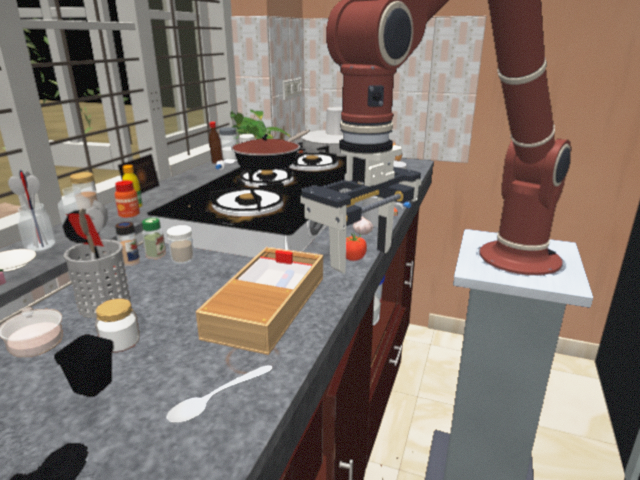

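The top view shows the box at about (167–300, 193–259), with the long deck to the left (world +y) and the red grip near (272,223). The tomato is at (358,269), the garlic at (430,259) and the cup at (475,261). I'll enlarge the box for exact corners.

```bash
cat > h.py <<'E'
import numpy as np,cv2
from scipy.spatial.transform import Rotation as R
from cell import sensors,vision
def rot(q): return R.from_quat(np.roll(q,-1))
def ray(c,uv):
    K=np.array(c["camera_matrix"]);d=(np.array(uv,float)-K[:2,2])/[K[0,0],K[1,1]]
    s=d.copy()
    for _ in range(20): s=d/(1+c["k1"]*(s@s))
    return rot(c["rotation"]).apply([*s,1.])
def onplane(c,uv,z):
    r=ray(c,uv);p=np.array(c["position"]);return p+r*(z-p[2])/r[2]
def proj(c,P):
    q=rot(c["rotation"]).inv().apply(np.atleast_2d(P)-c["position"]);s=q[:,:2]/q[:,2:]
    s=s*(1+c["k1"]*(s**2).sum(1,keepdims=True));K=np.array(c["camera_matrix"])
    return s*[K[0,0],K[1,1]]+K[:2,2]
E
python3 - <<'E'
from h import *
im=cv2.imread("pics/top0.png")
cv2.imwrite("pics/crop.png",cv2.resize(im[180:275,155:315],None,fx=5,fy=5,interpolation=cv2.INTER_CUBIC))
c=vision.get_calibration("top")
for uv in [(167,197),(299,193),(300,255),(168,259)]: print(onplane(c,uv,64).round(1))
for uv,z in [((358,269),35),((430,259),30),((475,261),50)]: print(onplane(c,uv,z).round(0))
E
```

```text
[583.1 595.7  64. ]
[585.5 285.4  64. ]
[442.2 284.7  64. ]
[437.9 591.4  64. ]
[408. 152.  35.]
[429. -18.  30.]
[ 422. -118.   50.]
```

View pics/crop.png

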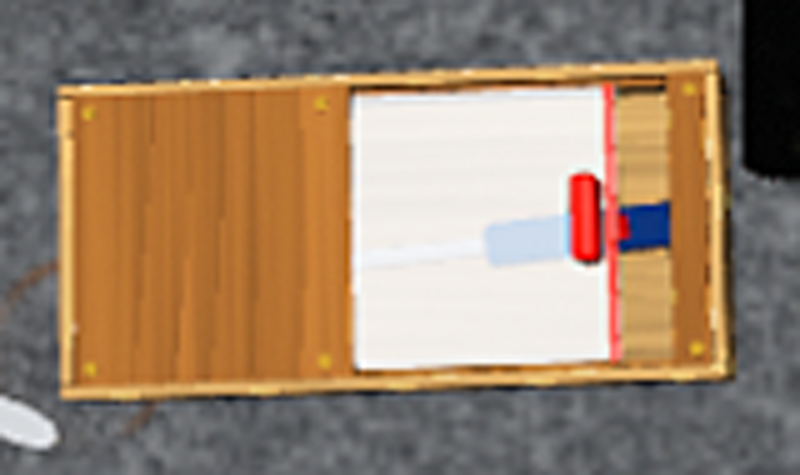

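The crop shows the box corners at about (58,88), (715,62), (727,377) and (63,398). The rib is centred at (584,217), and the blue body runs from (487,245) to under the short deck at (670,226). The shutter's red trailing edge is at x=612.

```bash
python3 - <<'E'
from h import *
from scipy.optimize import least_squares
c=vision.get_calibration("top")
f=lambda a:np.array(a)/5+[155,180]-0.4*np.array([1,1])
cor=[f(p) for p in [(58,88),(715,62),(727,377),(63,398)]]
W=np.array([onplane(c,p,64) for p in cor])
B=np.array([[-155,73.5],[155,73.5],[155,-73.5],[-155,-73.5]])
def T(v,b):
    b=np.atleast_2d(b);C,S=np.cos(v[2]),np.sin(v[2]);return np.c_[v[0]+C*b[:,0]-S*b[:,1],v[1]+S*b[:,0]+C*b[:,1]]
r=least_squares(lambda v:(T(v,B)-W[:,:2]).ravel(),[510,440,-1.57])
print(r.x,r.fun.round(1))
v=r.x;Ri=R.from_euler('z',-v[2])
np.save("box.npy",v)
def bx(p,z):
    w=onplane(c,f(p),z);return w.round(1),Ri.apply(w-[v[0],v[1],0]).round(1)
for n,p,z in [("rib",(584,217),89),("trail",(612,220),59),("deckedge",(352,230),64),("shortdeck",(670,230),64),("bodyend",(487,245),14),("buttvis",(670,226),22),("bar",(362,259),14),("redslide",(624,228),26)]: print(n,*bx(p,z))
s=sensors.observe();print(rot(s["tcp_rot"]).as_matrix().round(3))
print(vision.get_calibration("wrist"))
E
```

```text
[512.53729951 441.04388696  -1.55248283] [ 0.5 -0.2  1.  -1.2 -0.3  0.  -1.2  1.4]
rib [514.2 346.2  89. ] [94.9 -0.1 89. ]
trail [515.9 337.6  59. ] [103.5   1.4  59. ]
deckedge [513.  457.8  64. ] [-16.7   0.8  64. ]
shortdeck [510.2 310.2  64. ] [130.8  -4.8  64. ]
bodyend [509.8 404.5  14. ] [36.5 -3.4 14. ]
buttvis [516.5 314.7  22. ] [126.4   1.7  22. ]
bar [504.2 465.6  14. ] [-24.7  -7.9  14. ]
redslide [515.6 336.3  26. ] [104.8   1.1  26. ]
[[ 0.415  0.91  -0.001]
 [ 0.91  -0.415 -0.002]
 [-0.002  0.    -1.   ]]
{'camera_matrix': array([[400.89487349,   0.        , 314.73881331],
       [  0.        , 400.89487349, 236.08336393],
       [  0.        ,   0.        ,   1.        ]]), 'k1': -0.04037609580081461, 'position': array([204.79709001, 621.08572802, 383.81111159]), 'rotation': array([0.10917389, 0.83408506, 0.53626675, 0.06929027])}
```

Emit:
{"method": "carry_out", "body": {
  "moves": [
    [-0.015,0.034,0,0,0,0],
    [-0.015,0.034,0,0,0,0],
    [-0.015,0.034,0,0,0,0],
    [-0.015,0.034,0,0,0,0],
    [-0.015,0.034,0,0,0,0],
    [-0.015,0.034,0,0,0,0],
    [-0.015,0.034,0,0,0,0],
    [-0.015,0.034,0,0,0,0],
    [-0.015,0.034,0,0,0,0],
    [-0.015,0.034,0,0,0,0]
  ],
  "fingers": -1
}}

```text
time: 1.1
ee_pos: [517.5, 312.5, 404.3]
tcp_rot: [-0.0, 0.841, 0.541, -0.001]
force: [0.2, 0.6, 0.2]
opening: 17.3
```

Emit:
{"method": "carry_out", "body": {
  "moves": [
    [0,0,0.01,0,0,0.0537],
    [0,0,0.01,0,0,0.0537],
    [0,0,0.01,0,0,0.0537],
    [0,0,0.01,0,0,0.0537],
    [0,0,0.01,0,0,0.0537],
    [0,0,0.01,0,0,0.0537],
    [0,0,0.01,0,0,0.0537],
    [0,0,0.01,0,0,0.0537],
    [0,0,0.01,0,0,0.0537],
    [0,0,0.01,0,0,0.0537],
    [0,0,0,0,0,0],
    [0,0,0,0,0,0]
  ]
}}

```text
time: 2.3
ee_pos: [516.7, 314.0, 304.5]
tcp_rot: [0.0, 1.0, 0.01, -0.0]
force: [0.3, 0.2, 0.5]
opening: 0.8
```

```bash
cat > st.py <<'E'
from h import *
s=sensors.observe();v=np.load("box.npy");Ri=R.from_euler('z',-v[2]);M=rot(s["tcp_rot"]).as_matrix();p=s["ee_pos"]
print("t",round(s["time"],2),"tcp",p.round(1),"open",round(s["opening"],1),"F",np.round(s["force"],1))
o=np.array([v[0],v[1],0]);print("box: grasp",Ri.apply(p+167*M[:,2]-o).round(1),"tip",Ri.apply(p+186*M[:,2]-o).round(1));print(M.round(3),np.round(s["joint_positions"],2))
E
python3 st.py; python3 -c "
from h import *
cv2.imwrite('pics/w1.png',vision.get_image('wrist'))"
```

```text
t 2.3 tcp [516.7 314.  304.5] open 0.8 F [0.3 0.2 0.5]
box: grasp [127.2   1.7 137.5] tip [127.2   1.7 118.5]
[[ 1.     0.021 -0.001]
 [ 0.021 -1.    -0.001]
 [-0.001  0.001 -1.   ]] [-0.76  0.67  0.29  1.68 -0.25  0.83 -0.34]
```

View pics/w1.png

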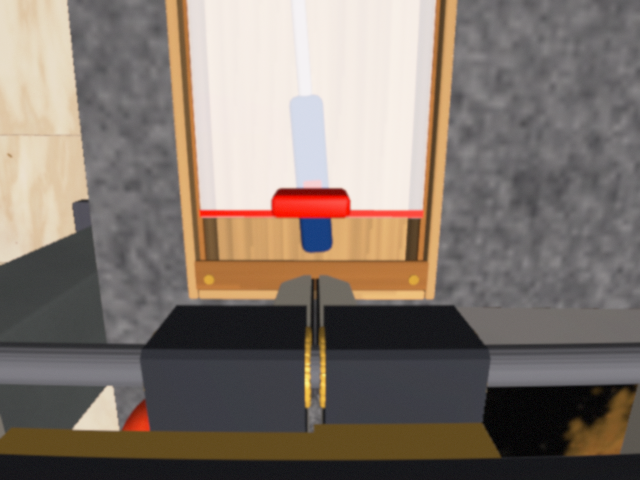

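The wrist view shows the closed fingers beyond the short deck and the red rib at (311,203). The lighter's butt is at (316,250), its body end at (306,95), and the barrel runs up to (299,0). I'll descend and push.

Emit:
{"method": "carry_out", "body": {
  "moves": [
    [0,0,0.023,0,0,0],
    [0,0,0.023,0,0,0],
    [0,0,0,0,0,0],
    [0,-0.015,0,0,0,0],
    [0,-0.015,0,0,0,0],
    [0,-0.015,0,0,0,0],
    [0,-0.015,0,0,0,0],
    [0,-0.015,0,0,0,0],
    [0,-0.015,0,0,0,0],
    [0,0,0,0,0,0]
  ]
}}

```text
time: 3.35
ee_pos: [513.7, 407.7, 258.5]
tcp_rot: [-0.002, 1.0, 0.011, -0.0]
force: [-0.9, 0.2, -0.3]
opening: 0.3
```

```bash
python3 st.py; python3 - <<'E'
from h import *
im=vision.get_image('wrist');cv2.imwrite('pics/w2.png',im)
c=vision.get_calibration('wrist')
v=np.load("box.npy");Ri=R.from_euler('z',-v[2]);o=[v[0],v[1],0]
# red blob of rib
hsv=cv2.cvtColor(im,cv2.COLOR_BGR2HSV);m=((hsv[...,0]<6)|(hsv[...,0]>174))&(hsv[...,1]>200)&(hsv[...,2]>120)
n,l,st,ce=cv2.connectedComponentsWithStats(m.astype(np.uint8))
for i in range(1,n):
    if st[i,4]>200: print(st[i],ce[i].round(1),Ri.apply(onplane(c,ce[i],80)-o).round(1))
E
```

```text
t 3.35 tcp [513.7 407.7 258.5] open 0.3 F [-0.9  0.2 -0.3]
box: grasp [32.8  0.4 91.5] tip [32.7  0.4 72.5]
[[ 1.     0.023 -0.001]
 [ 0.023 -1.     0.003]
 [-0.001 -0.003 -1.   ]] [-0.86  0.79  0.28  1.56 -0.28  0.83 -0.45]
[ 178  244  270   41 3764] [310.7 268.6] [19.  -1.5 80. ]
```

Emit:
{"method": "carry_out", "body": {
  "moves": [
    [0,-0.008,0,0,0,0],
    [0,-0.007,0,0,0,0],
    [0,-0.004,0,0,0,0],
    [0,-0.003,0,0,0,0],
    [0,-0.002,0,0,0,0],
    [0,0,0,0,0,0]
  ]
}}

```text
time: 4.0
ee_pos: [514.5, 428.1, 258.5]
tcp_rot: [-0.0, 1.0, 0.009, -0.0]
force: [-0.3, -1.5, -1.1]
opening: 0.4
```

```bash
python3 st.py
```

```text
t 4.0 tcp [514.5 428.1 258.5] open 0.4 F [-0.3 -1.5 -1.1]
box: grasp [12.9  1.6 91.5] tip [12.9  1.6 72.5]
[[ 1.     0.019 -0.001]
 [ 0.019 -1.     0.   ]
 [-0.001 -0.    -1.   ]] [-0.89  0.81  0.29  1.52 -0.28  0.85 -0.48]
```

Emit:
{"method": "carry_out", "body": {
  "moves": [
    [0,-0.002,0,0,0,0],
    [0,-0.001,0,0,0,0],
    [0,0,0,0,0,0],
    [0,0,0,0,0,0]
  ]
}}

```text
time: 4.4
ee_pos: [514.6, 430.9, 258.8]
tcp_rot: [-0.0, 1.0, 0.009, -0.0]
force: [-0.7, -0.9, -0.9]
opening: 0.6
```

Emit:
{"method": "carry_out", "body": {
  "moves": [
    [0,-0.002,0,0,0,0],
    [0,-0.001,0,0,0,0],
    [0,0,0,0,0,0],
    [0,0,0,0,0,0]
  ]
}}

```text
time: 4.8
ee_pos: [514.6, 434.0, 258.8]
tcp_rot: [-0.0, 1.0, 0.009, 0.0]
force: [-1.0, -0.6, -0.4]
opening: 0.2
```

Emit:
{"method": "carry_out", "body": {
  "moves": [
    [0,-0.002,0,0,0,0],
    [0,-0.001,0,0,0,0],
    [0,0,0,0,0,0],
    [0,0,0,0,0,0]
  ]
}}

```text
time: 5.2
ee_pos: [514.9, 434.9, 258.8]
tcp_rot: [0.002, 1.0, 0.009, -0.001]
force: [-2.0, -4.9, 2.9]
opening: 0.7
```

```bash
python3 st.py; python3 - <<'E'
from h import *
cv2.imwrite('pics/w3.png',vision.get_image('wrist'))
E
```

```text
t 5.2 tcp [514.9 434.9 258.8] open 0.7 F [-2.  -4.9  2.9]
box: grasp [ 7.   2.  91.8] tip [ 7.1  1.9 72.8]
[[ 1.     0.017 -0.001]
 [ 0.017 -1.    -0.005]
 [-0.001  0.005 -1.   ]] [-0.89  0.82  0.29  1.5  -0.28  0.87 -0.49]
```

View pics/w3.png

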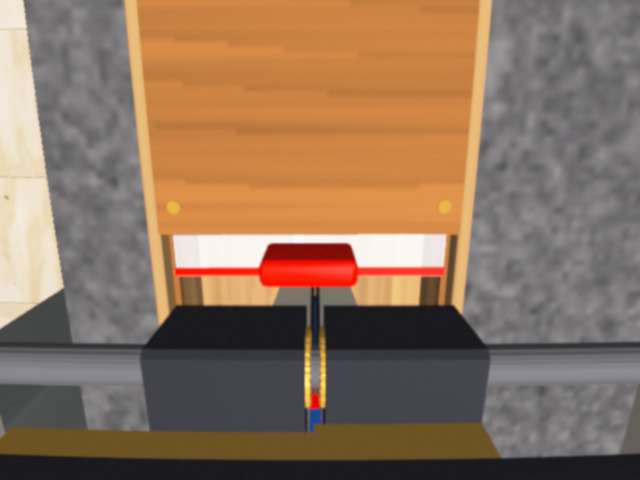

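The fingers are against the rib, and the shutter's red trailing edge is at row 271. The force rose while the motion stalled, so it looks like the stop. I'll push 2 mm more to confirm.

Emit:
{"method": "carry_out", "body": {
  "moves": [
    [0,-0.002,0,0,0,0],
    [0,0,0,0,0,0],
    [0,0,0,0,0,0]
  ]
}}

```text
time: 5.55
ee_pos: [515.0, 435.4, 258.8]
tcp_rot: [0.004, 1.0, 0.008, -0.001]
force: [-1.8, -7.8, 4.8]
opening: 0.6
```

```bash
python3 st.py; python3 - <<'E'
from h import *
im=vision.get_image('wrist');c=vision.get_calibration('wrist')
v=np.load("box.npy");Ri=R.from_euler('z',-v[2]);o=[v[0],v[1],0]
hsv=cv2.cvtColor(im,cv2.COLOR_BGR2HSV);m=((hsv[...,0]<6)|(hsv[...,0]>174))&(hsv[...,1]>200)&(hsv[...,2]>120)
for u in (200,230,390,420):
    r=np.where(m[200:300,u])[0]+200; print(u,r.min(),r.max(),Ri.apply(onplane(c,(u,r.mean()),59)-o).round(1))
# lighter re-measure from first wrist pictures not needed: deck edge check
print("deck edge",Ri.apply(onplane(c,(310,233),64)-o).round(1))
E
```

```text
t 5.55 tcp [515.  435.4 258.8] open 0.6 F [-1.8 -7.8  4.8]
box: grasp [ 6.9  2.  91.8] tip [ 7.1  1.9 72.8]
[[ 1.     0.016 -0.002]
 [ 0.016 -1.    -0.008]
 [-0.002  0.008 -1.   ]] [-0.9   0.82  0.3   1.5  -0.28  0.87 -0.49]
200 269 274 [  0.7 -53.   59. ]
230 269 274 [  0.7 -38.6  59. ]
390 269 273 [ 0.6 37.5 59. ]
420 269 273 [ 0.6 51.8 59. ]
deck edge [-19.5  -0.3  64. ]
```

Emit:
{"method": "carry_out", "body": {
  "moves": [
    [0,0.015,0,0,0,0],
    [0,0.02,0,0,0,0],
    [0,0.03,-0.03,0,0,0],
    [0,0.03,-0.03,0,0,0],
    [0,0.02,-0.02,0,0,0],
    [0,0,0,0,0,0],
    [0,0,0,0,0,0]
  ],
  "fingers": 0
}}

```text
time: 6.3
ee_pos: [516.5, 325.1, 339.0]
tcp_rot: [-0.001, 1.0, 0.009, 0.001]
force: [-0.3, 0.7, -0.1]
opening: 45.8
```

```bash
python3 st.py; python3 - <<'E'
from h import *
im=vision.get_image('wrist');cv2.imwrite('pics/w4.png',im);c=vision.get_calibration('wrist')
v=np.load("box.npy");Ri=R.from_euler('z',-v[2]);o=[v[0],v[1],0]
hsv=cv2.cvtColor(im,cv2.COLOR_BGR2HSV);m=(abs(hsv[...,0].astype(int)-112)<14)&(hsv[...,1]>150)&(hsv[...,2]>50);m[330:]=0
n,l,st,ce=cv2.connectedComponentsWithStats(m.astype(np.uint8));i=1+st[1:,4].argmax();print(st[i],ce[i])
ys,xs=np.where(l==i)
for r in np.linspace(ys.min()+2,ys.max()-2,6).astype(int):
    q=xs[ys==r];print(r,q.min(),q.max(),Ri.apply(onplane(c,(q.mean(),r),22)-o).round(1))
E
```

```text
t 6.3 tcp [516.5 325.1 339. ] open 45.8 F [-0.3  0.7 -0.1]
box: grasp [115.5   2.  172. ] tip [115.5   2.  153. ]
[[ 1.     0.019  0.001]
 [ 0.019 -1.     0.003]
 [ 0.001 -0.003 -1.   ]] [-0.78  0.64  0.31  1.63 -0.24  0.91 -0.37]
[ 293  118   35  135 2859] [310.37390696 180.97236796]
120 295 317 [36.  -5.6 22. ]
146 295 320 [54.2 -4.6 22. ]
172 297 322 [72.8 -3.2 22. ]
198 300 324 [92.1 -1.3 22. ]
224 302 326 [112.    0.2  22. ]
250 305 325 [132.5   1.   22. ]
```

View pics/w4.png

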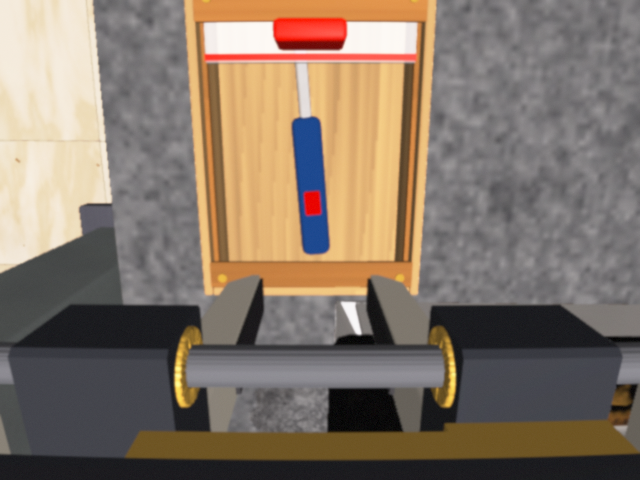

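The shutter is open and the lighter is fully visible, with its body from (306,118) to (317,252). It's about 4° off the box axis. I'll align over lighter y=-45 and descend.

Emit:
{"method": "carry_out", "body": {
  "moves": [
    [-0.0045,-0.018,0,0,0,0],
    [0,-0.0175,0,0,0,-0.0325],
    [0,0,0.035,0,0,0],
    [0,0,0.035,0,0,0],
    [0,0,0.03,0,0,0],
    [0,0,0.02,0,0,0],
    [0,0,0.015,0,0,0],
    [0,0,0.007,0,0,0],
    [0,0,0,0,0,0],
    [0,0,0,0,0,0]
  ]
}}

```text
time: 7.35
ee_pos: [511.7, 360.0, 197.4]
tcp_rot: [-0.0, 0.999, 0.043, 0.001]
force: [-0.1, -0.5, 0.9]
opening: 46.6
```

```bash
python3 st.py
```

```text
t 7.35 tcp [511.7 360.  197.4] open 46.6 F [-0.1 -0.5  0.9]
box: grasp [80.9 -2.1 30.4] tip [80.8 -2.1 11.4]
[[ 0.996  0.087  0.001]
 [ 0.087 -0.996  0.001]
 [ 0.001 -0.001 -1.   ]] [-0.78  0.84  0.23  1.69 -0.28  0.65 -0.31]
```

Down 2 mm more and close.

Emit:
{"method": "carry_out", "body": {
  "moves": [
    [0,0,0.002,0,0,0],
    [0,0,0,0,0,0],
    [0,0,0,0,0,0],
    [0,0,0,0,0,0],
    [0,0,0,0,0,0],
    [0,0,0,0,0,0],
    [0,0,0,0,0,0]
  ],
  "fingers": -1,
  "grip_force": 30
}}

```text
time: 8.05
ee_pos: [511.7, 359.3, 195.3]
tcp_rot: [-0.0, 0.999, 0.043, 0.0]
force: [-0.8, -0.5, 3.6]
opening: 21.7
```

```bash
python3 st.py
```

```text
t 8.05 tcp [511.7 359.3 195.3] open 21.7 F [-0.8 -0.5  3.6]
box: grasp [81.6 -2.2 28.3] tip [81.6 -2.2  9.3]
[[ 0.996  0.086  0.001]
 [ 0.086 -0.996  0.001]
 [ 0.001 -0.    -1.   ]] [-0.78  0.84  0.23  1.69 -0.29  0.65 -0.31]
```

Gripped at 21.7 mm. Next I'll lift 3 mm, slide 24 mm toward -x, and tilt 18° about the tip.

Emit:
{"method": "carry_out", "body": {
  "moves": [
    [0,0,-0.003,0,0,0],
    [0,-0.008,0,0,0,0],
    [0,-0.008,0,0,0,0],
    [0,-0.008,0,0,0,0],
    [0,0,0,0,0,0],
    [0,0,0,0,0,0]
  ]
}}

```text
time: 8.65
ee_pos: [509.0, 383.7, 197.5]
tcp_rot: [0.0, 0.999, 0.044, -0.0]
force: [0.5, 0.4, -1.3]
opening: 21.8
```

```bash
python3 st.py
```

```text
t 8.65 tcp [509.  383.7 197.5] open 21.8 F [ 0.5  0.4 -1.3]
box: grasp [57.3 -4.6 30.5] tip [57.3 -4.6 11.5]
[[ 0.996  0.087 -0.   ]
 [ 0.087 -0.996 -0.   ]
 [-0.     0.    -1.   ]] [-0.82  0.85  0.24  1.65 -0.29  0.68 -0.35]
```

Emit:
{"method": "carry_out", "body": {
  "moves": [
    [0,-0.0097,-0.0077,-0.025,0,0],
    [0,-0.0097,-0.0077,-0.025,0,0],
    [0,-0.0097,-0.0077,-0.025,0,0],
    [0,0,0,0,0,0],
    [0,0,0,0,0,0]
  ]
}}

```text
time: 9.15
ee_pos: [506.6, 413.0, 218.9]
tcp_rot: [0.078, 0.996, 0.043, 0.003]
force: [0.1, -1.2, -0.5]
opening: 21.9
```

```bash
python3 st.py; python3 -c "
from h import *
im=vision.get_image('side');cv2.imwrite('pics/s1.png',cv2.resize(im[140:380,180:500],None,fx=2.4,fy=2.4))"
```

```text
t 9.15 tcp [506.6 413.  218.9] open 21.9 F [ 0.1 -1.2 -0.5]
box: grasp [54.  -4.7 54. ] tip [57.  -4.5 35.2]
[[ 0.996  0.085  0.013]
 [ 0.086 -0.984 -0.156]
 [-0.     0.156 -0.988]] [-0.94  0.87  0.36  1.55 -0.2   0.85 -0.47]
```

View pics/s1.png

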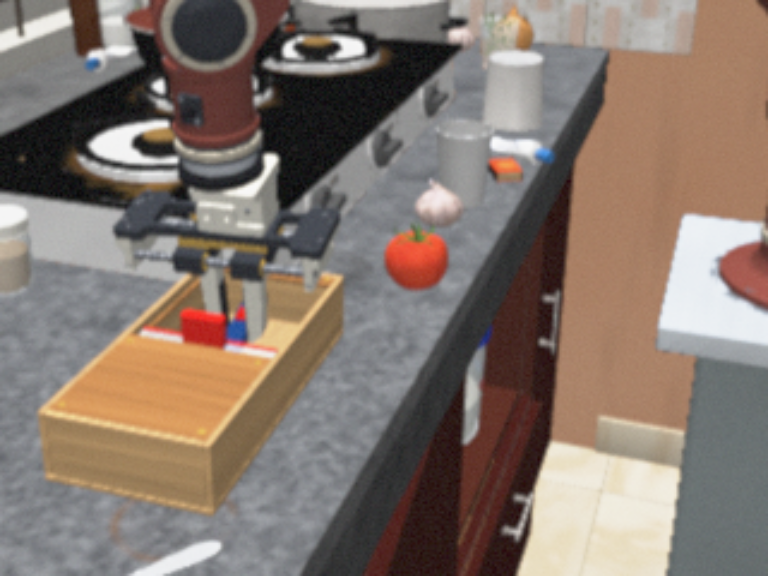

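The lighter is held, seen blue at (238,325) between the fingers behind the rib, and it is tilting without contact force. I'll finish the tilt, then pull along its axis.

Emit:
{"method": "carry_out", "body": {
  "moves": [
    [0,-0.0097,-0.0077,-0.025,0,0],
    [0,-0.0097,-0.0077,-0.025,0,0],
    [0,-0.0097,-0.0077,-0.025,0,0],
    [0,0,0,0,0,0],
    [0,0,0,0,0,0]
  ]
}}

```text
time: 9.7
ee_pos: [504.4, 444.9, 235.3]
tcp_rot: [0.156, 0.987, 0.042, 0.006]
force: [0.6, 0.0, -0.6]
opening: 21.9
```

```bash
python3 st.py
```

```text
t 9.7 tcp [504.4 444.9 235.3] open 21.9 F [ 0.6  0.  -0.6]
box: grasp [47.4 -4.7 76.4] tip [53.3 -4.4 58.4]
[[ 0.996  0.08   0.025]
 [ 0.084 -0.948 -0.308]
 [-0.001  0.309 -0.951]] [-1.03  0.91  0.45  1.44 -0.12  1.03 -0.56]
```

Emit:
{"method": "carry_out", "body": {
  "moves": [
    [0,0.01,0,0,0,0],
    [0,0.01,0,0,0,0],
    [0,0.01,0,0,0,0],
    [0,0.01,0,0,0,0],
    [0,0,0,0,0,0],
    [0,0,0,0,0,0],
    [0,0,0,0,0,0]
  ]
}}

```text
time: 10.4
ee_pos: [506.9, 409.2, 248.0]
tcp_rot: [0.156, 0.987, 0.043, 0.007]
force: [-0.1, -0.5, -1.5]
opening: 21.8
```

```bash
python3 st.py; python3 -c "
from h import *
im=vision.get_image('side');a=cv2.resize(im[180:360,190:390],None,fx=2.4,fy=2.4)
im=vision.get_image('top');b=cv2.resize(im[170:275,155:315],None,fx=2.4,fy=2.4)
o=np.zeros((432,480+384,3),np.uint8);o[:,:480]=a;o[:252,480:]=b;cv2.imwrite('pics/s2.png',cv2.resize(o,(796,398)))"
```

```text
t 10.4 tcp [506.9 409.2 248. ] open 21.8 F [-0.1 -0.5 -1.5]
box: grasp [83.1 -2.7 89.1] tip [89.  -2.3 71.1]
[[ 0.996  0.083  0.027]
 [ 0.087 -0.948 -0.307]
 [-0.     0.308 -0.951]] [-1.01  0.87  0.46  1.51 -0.1   1.   -0.52]
```

View pics/s2.png

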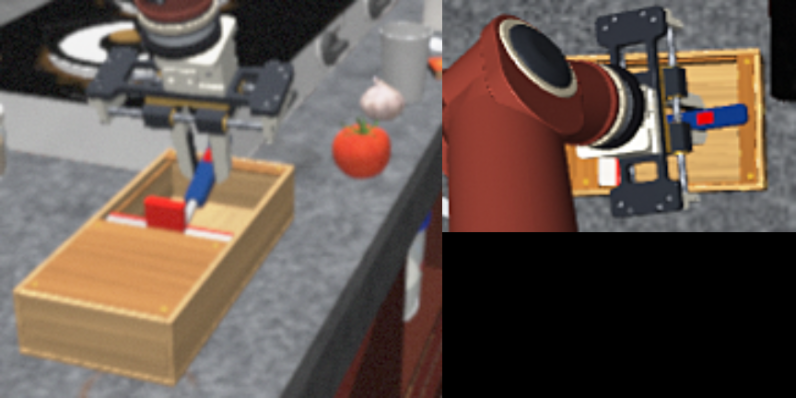

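The lighter is slanted through the opening: in the side view the blue body is above the deck and the barrel runs under it, and the top view shows the butt at (745,115). By computation the butt is at about z 94 and the tip at about z 28, so step 2 is met. I'll keep pulling along the axis, then lift.

Emit:
{"method": "carry_out", "body": {
  "moves": [
    [0,0.014,0,0,0,0],
    [0,0.014,0,0,0,0],
    [0,0.014,0,0,0,0],
    [0,0.014,0,0,0,0],
    [0,0.014,0,0,0,0],
    [0,0.012,0,0,0,0],
    [0,0,0,0,0,0],
    [0,0,0,0,0,0]
  ]
}}

```text
time: 11.3
ee_pos: [513.9, 330.9, 273.6]
tcp_rot: [0.156, 0.987, 0.043, 0.007]
force: [-0.4, -1.0, -1.7]
opening: 21.9
```

Emit:
{"method": "carry_out", "body": {
  "moves": [
    [0,0.004,-0.012,0,0,0],
    [0,0.007,-0.02,0,0,0],
    [0,0.007,-0.02,0,0,0],
    [0,0.007,-0.02,0,0,0],
    [0,0.007,-0.02,0,0,0],
    [0,0.007,-0.02,0,0,0],
    [0,0.007,-0.02,0,0,0],
    [0,0.004,-0.012,0,0,0],
    [0,0,0,0,0,0],
    [0,0,0,0,0,0],
    [0,0,0,0,0,0],
    [0,0,0,0,0,0]
  ]
}}

```text
time: 12.5
ee_pos: [513.9, 327.9, 424.7]
tcp_rot: [0.157, 0.987, 0.043, 0.006]
force: [0.8, 0.9, 0.1]
opening: 21.9
```

```bash
python3 st.py; python3 - <<'E'
from h import *
s=sensors.observe();M=rot(s["tcp_rot"])
print("tip,butt",(s["ee_pos"]+M.apply([[0,-152,181],[0,60,181]])).round(0))
a=vision.get_image('side')[100:400,120:440]
b=vision.get_image('top')[150:290,150:500]
o=np.zeros((440,350,3),np.uint8);o[:300,:320]=a;o[300:,:]=b
cv2.imwrite('pics/s3.png',cv2.resize(o,None,fx=1.35,fy=1.35))
E
```

```text
t 12.5 tcp [513.9 327.9 424.7] open 21.9 F [0.8 0.9 0.1]
box: grasp [164.8   2.5 265.9] tip [170.7   2.9 247.8]
[[ 0.996  0.083  0.025]
 [ 0.086 -0.947 -0.309]
 [-0.002  0.31  -0.951]] [-0.96  0.61  0.52  1.48 -0.01  1.25 -0.41]
tip,butt [[506. 416. 205.]
 [523. 215. 271.]]
```

View pics/s3.png

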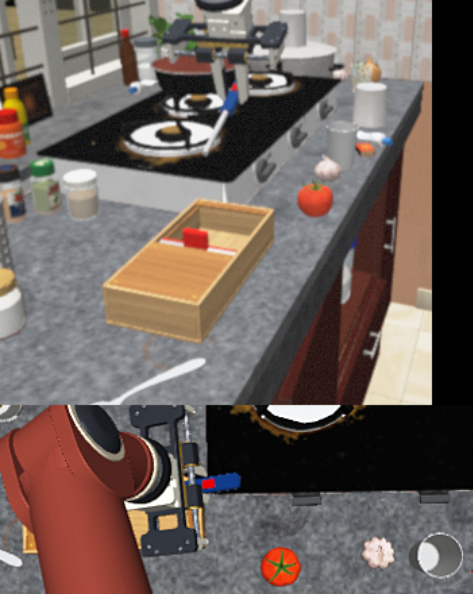

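The lighter is out and held, with its barrel tip at about (207,152) in the picture. The shutter is open and the bystanders are in place. I'll check the tip's reprojection, then hand in.

```bash
python3 - <<'E'
from h import *
from cell import workorder
c=vision.get_calibration("side");s=sensors.observe()
uv=proj(c,[[506,416,205]])[0];print("expected tip px",uv,"seen",(207/1.35+120,152/1.35+100), np.abs(s["qvel"]).max())
if np.linalg.norm(uv-[273.3,212.6])<10: print(workorder.sign_off())
E
```

```text
expected tip px [271.41161963 212.70196516] seen (273.3333333333333, 212.59259259259258) 0.0047087651983233406
the job is handed in; nothing more can be done
None
```

I slid the shutter to its stop, pulled the blue lighter out butt first at an 18° slant, and handed the job in with the lighter held still above the box. The sign-off reports no verdict, so this rests on my own checks:

- **Shutter:** The push stalled as the force rose to 7.8 N. The shutter's trailing edge measured at box x of about 1–3 mm against a nominal 5 mm, within camera error. It still looked open in the last picture.
- **Slant:** With the lighter paused partway out, I computed the butt at about z = 94 mm and the tip at about z = 28 mm. That is from the arm's pose, not measured directly.
- **Final hold:** The tip is at about z = 205 mm and the butt at about z = 271 mm, so all of it is roughly 140 mm or more above the box top. The tip appeared in the side picture within 2 pixels of where I expected it. The grip opening held at 21.9 mm, matching the 22 mm body, and the arm was at rest.
- **Bystanders:** The tomato, garlic and steel cup looked unmoved in the last pictures; I did not measure their positions again.

The job took about 12.5 s of the 51 s allowed. No check failed.

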